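Loosen the bench clamp's knurled collar by two turns

TASK

Loosen the brass collar of the bench clamp by stroking its knurled rim with a fingertip: roll it anticlockwise (seen from above) until its white dot, already a little past the red pointer, has come round to the pointer once and then stops level with it the second time. Lift nothing: leave the gold band on its peg, the steel collar unturned and everything else on the bench where it is.

Things in the scene. Friction and masses are not known exactly. Their poses are not given: they have to be found in the camera images.
- brass_clamp: Bench clamp bolted down, with a brass-yellow knurled collar: dark steel foot 150 x 150 x 12 mm, grey round body of radius 55 mm up to 40 mm, collar at heights 50 to 74 mm, and in the middle a steel hub (radius 26 mm, narrowing, up to 84 mm) with a peg 15 mm thick up to 104 mm. Origin: centre of the foot's underside on the bench, on the collar's axis; z up; +x points to the red pointer.
- brass_collar (a joint): Turn of the brass collar, rad; grows anticlockwise seen from above (loosening). 0 = tight stop, white dot at the red pointer; 6.283 = dot there after one turn, 12.566 after two; the thread stops it at 19.5. Turns stiffly (0.06 N m, 1.3 N at the rim) and stays where left. Starts at 0.3 to 1.5.
- brass_axis (a point): Point on the brass collar's axis at its flat top (74 mm over the bench); axes as the clamp's. The collar is 92 mm across over 24 equal upright round ribs, which stand 2.8 mm proud of a drum of radius 43.2 mm, at heights 51 to 73 mm.
- brass_dot (a point): Centre of the white dot, 11 mm across, on the flat top of the brass collar, 35 mm from its axis; it goes round with the collar.
- brass_pointer (a point): Top of the small red pointer, 58 mm from the collar's axis, 72 mm over the bench. It sits on a fixed grey guard wall (53 to 61 mm from the axis, top at 68 mm) that shields the rim up to about 52 degrees either side of the pointer; the rest of the rim is bare.
- steel_clamp: A twin of the brass clamp, same sizes and axes, but with a silver-grey steel collar and no band on its peg. To be left alone.
- steel_collar (a joint): Turn of the steel collar, rad, same sense as the brass one. Must stay as it is.
- steel_dot (a point): Centre of the white dot on the flat top of the steel collar, 35 mm from its axis.
- gold_band: Gold finger ring, 25 mm outside, 19 mm bore, 6 mm high, lying loose round the peg of the brass clamp on its hub (underside 84 mm over the bench; origin there, on the axis of the ring). To be left there.
- ring_box: Dark blue closed ring box, 50 x 50 x 34 mm, loose bystander; origin centre of underside.
- polish_jar: Small jar with black lid, 40 mm across, 45 mm high, loose bystander; origin centre of underside.
- hammer: Hammer lying on the bench, loose bystander.
- brush: Hand brush lying on the bench, loose bystander.
- bur_block: Wooden block 60 x 60 x 30 mm with thin burs up to 55 mm high, loose bystander; origin centre of underside.
- pliers: Pliers with red handles lying on the bench, about 145 mm long and 12 mm high, loose bystander.
- scrap_dish: Shallow white dish 80 mm across, 22 mm high, loose bystander; origin centre of underside.
There are look-alikes about, which are no part of the job. What is shaped like the brass_clamp but pink or turquoise is not meant.

How it is judged (in metres and radians):
On the way:
1. the white dot has come round to the pointer once and moved on past it (value of joint brass_collar above 6.6 rad), for 0.05 s.
At the end, for the whole second after the job is handed in: the brass collar is at rest with its dot at the pointer for the second time (joint 12.57 rad, within 0.35 rad or 20 degrees), and the gold band still lies round its peg on the hub (value of joint brass_collar between 12.216 and 12.916 rad and velocity of joint brass_collar between -0.05 and 0.05 rad/s and z of gold_band in the frame of brass_clamp between 0.08 and 0.088 m and horizontal distance between gold_band and brass_clamp below 0.006 m); the robot touches nothing.
It fails at once if the gold band is lifted off the hub or knocked off its peg (z of gold_band in the frame of brass_clamp above 0.09 m or horizontal distance between gold_band and brass_clamp above 0.01 m).
It fails at once if the steel collar is turned (its dot moves more than 6 mm) (distance of steel_dot from where it was at the start of the episode above 0.006 m).
It fails at once if a loose thing of the bench is lifted or pushed more than 2 cm (distance of any of ring_box, polish_jar, hammer, brush, bur_block, pliers, scrap_dish from where it was at the start of the episode above 0.02 m).
It also fails if it takes over 72 s, if anything falls off the work surface, if the arm or the gripper's body presses on something with over 40 N, if the wrist force passes 120 N, or if a joint passes its speed limit or range.

ROBOT

A 6-joint arm with a two-finger parallel gripper is mounted at the origin on the work surface. World frame = base frame: x ahead of the robot, y to its left, z up, the work surface at z = 0. Lengths are in m, angles in degrees, forces in N, time in s.
With the tool pointing down it reaches from about 0.375 to 0.9 m from the base axis. Payload 3.1 kg.
Tool frame: the origin (TCP) lies at the very end of the fingers, on their centre line; the grasp point (between the pads) lies 19 mm behind it (grasp_offset is the distance from the TCP to the grasp point, in m); z points along the fingers, y is the direction in which the jaws open and shut (so a half turn about z gives the same grasp; the last joint's range is limited). The gripper opens to 87 mm and grips with 3 to 60 N. Pads are 19 mm wide; open, the fingers measure 117 mm over their backs; the gripper's body (75 mm by 190 mm) begins 51 mm behind the grasp point.
Start: joints at [-78.123, 30.224, 82.088, -0, 67.689, -10.227], TCP at [0.235, -0.579, 0.223] pointing down, gripper open.
Joint ranges: [-176.69, 176.69], [-43.24, 126.21], [12.49, 139.97], [-82, 262], [0, 151.66], [-163.58, 163.58]. Speed limits (degrees/s): [159.86, 159.86, 180, 180, 180, 180].

INTERFACE

Orientations are given as a 3x3 rotation matrix whose columns are the frame's x, y, z axes.
In Python, from rig import * gives the robot as it stands. The module is installed in compiled form; this text tells all that it offers.
- The arm moves only by the tool play_rows, never from a script. Its argument "plan" is a list that holds one entry, the list of rows, each a list of 7 numbers: the shift along the world's x, y, z each as a share of 5 cm, from -1 to 1, then the turn, a rotation vector about the world's x, y, z each as a share of pi rad, from -1 to 1, then the gripper's target within -1 to 1 (fully open at 1, half-way at 0, shut at -1). A call has 1 to 12 rows; each row shifts and turns the commanded pose from where the row before left it; what a row does not reach is not made up. A row lasts 1/10 s, in which the tool goes at most 50 mm and 8.59 degrees, less where a joint would pass 70% of its speed; a pose out of reach is approached as far as the arm can. A call with a number of a shift or a turn outside -1 to 1 is refused whole. A call with a gripper value outside its range is refused whole. The fingers move at their own pace and stop on an object; the grip force is fixed at half the most. Time passes only in rows, so rows that do not move let the fingers close. It gives the time, the measured TCP pose, the force and the opening at its end, in the units of the state.
- read_state(): the state, without advancing time (a new reading comes with each control period).
- capture(name): name is "scene" or "top"; returns the picture (400x640x3 uint8, red, green, blue); there is no depth.
- camera_params(name): a dict with "intrinsics" (3x3 intrinsics, pixels), "k1" (the pictures are not rectified: a ray, as slopes to the right and down, at radius r is drawn at 1 + k1 r^2 times it, then the intrinsics apply), "R" (3x3) and "t" (3): a world point X has camera coordinates R X + t. Camera axes: x right, y down, z forward; pixel columns grow to the right and rows downward; lengths in m; the calibration is good to about 2 mm. A picture is of the moment at which its call begins. camera_params takes no time and is no camera call.
- hand_in(): hands the job in, once; it reports no verdict.
The state is a dict: "time_s": time; "joint_positions": joint angles; "qvel": joint speeds; "tau": joint torques, N m; "position": TCP position; "tcp_rot": TCP orientation; "force": force on the tool from outside, world axes, zero at the start; "moment": the same for the moment, N m; "opening": opening from 0.0 (shut) to 1.0 (fully open).
Only numpy, scipy, OpenCV 4.12 (cv2) and the standard library are available. Lean on these libraries where they do the work, as an engineer would, in place of code of your own. Each camera call takes 0.05 s, during which the arm holds its last target. There are 200 camera calls.

## Working session

There is one attempt and no reset: what is moved stays moved. The work goes in short steps, Python scripts to look and compute and a tool call to move; the robot and the scene stay as the last step left them, time stands still between calls to the robot, and variables do not carry over. Pictures are saved under pics/ and viewed, about 8 in all and at most 12, crops included, and the job is handed in when it is done.

Besides the shell and the picture viewer there is one more tool, called after "Emit:" as name(argument=value, ...), one argument or row to a line, values as JSON. play_rows: Moves the arm, as the interface text tells. Its arguments: {"type":"object","properties":{"plan":{"type":"array"}},"required":["plan"]}

```bash
mkdir -p pics; cat > h.py <<'E'
from rig import *
import numpy as np, cv2
def save(n,f):
    im=capture(n); cv2.imwrite(f,im[:,:,::-1]); return im
def ray(n,u,v):
    p=camera_params(n);K=np.array(p["intrinsics"]);d=np.linalg.inv(K)@[u,v,1]
    xd=d[:2];x=xd.copy()
    for _ in range(20): x=xd/(1+p["k1"]*(x@x))
    R=np.array(p["R"]);t=np.array(p["t"]);return -R.T@t, R.T@np.array([x[0],x[1],1])
def at(n,u,v,z):
    c,d=ray(n,u,v);return c+d*(z-c[2])/d[2]
def proj(n,X):
    p=camera_params(n);c=np.array(p["R"])@np.array(X)+np.array(p["t"]);x=c[:2]/c[2];x=x*(1+p["k1"]*(x@x))
    return (np.array(p["intrinsics"])@[x[0],x[1],1])[:2]
E
python3 - <<'E'
from h import *
save("scene","pics/s1.png");save("top","pics/t1.png")
for n in("scene","top"):print(camera_params(n))
s=read_state();print(s)
E
```

```text
{'intrinsics': array([[508.854679  ,   0.        , 319.36991815],
       [  0.        , 508.854679  , 192.69565968],
       [  0.        ,   0.        ,   1.        ]]), 'k1': 0.03487167813692311, 'R': array([[ 0.7196218 ,  0.69426209,  0.01202556],
       [ 0.48706325, -0.49235966, -0.72135383],
       [-0.49488772,  0.52495915, -0.6924623 ]]), 't': array([-0.27900846, -0.25023485,  1.82464859])}
{'intrinsics': array([[430.42646101,   0.        , 317.09605123],
       [  0.        , 430.42646101, 203.10550014],
       [  0.        ,   0.        ,   1.        ]]), 'k1': -0.11365735336502368, 'R': array([[ 0.00208123, -0.99999055,  0.00381726],
       [-0.9933548 , -0.00250665, -0.11506504],
       [ 0.11507352, -0.00355242, -0.99335063]]), 't': array([-0.10169616,  0.51843883,  1.55895913])}
{'time_s': 0.1, 'joint_positions': array([-7.81231756e+01,  3.02746593e+01,  8.21492033e+01, -1.99960164e-03,
        6.76893872e+01, -1.02247252e+01]), 'qvel': array([ 0.00947109, -0.02963556, -0.30089873, -0.05473813, -0.00834976,
        0.00112841]), 'tau': array([-2.69640054e-05, -4.40984595e+01, -1.77151251e+01,  6.35121530e-02,
        5.33820223e-02, -3.54205326e-05]), 'position': array([ 0.23506118, -0.57839691,  0.22165767]), 'tcp_rot': array([[ 9.26513528e-01,  3.76261198e-01, -4.38392781e-04],
       [ 3.76261318e-01, -9.26511578e-01,  1.92762218e-03],
       [ 3.19113443e-04, -1.95091827e-03, -9.99998046e-01]]), 'force': array([-0.19250218, -0.35396661, -0.61057577]), 'moment': array([-0.00560425,  0.02063794, -0.05690253]), 'opening': 0.9973395884803279}
```

View pics/t1.png

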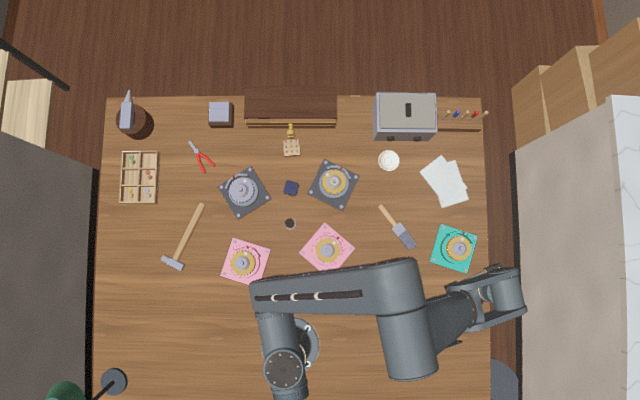

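View pics/s1.png

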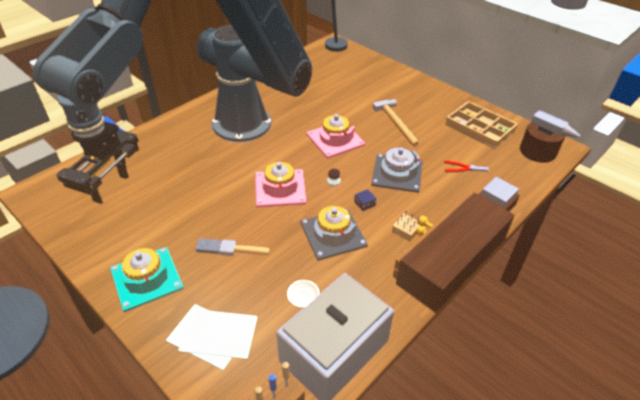

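The top view shows the brass clamp on its dark foot at about (334,183) and the steel twin at (244,190). The pink clamps, the turquoise clamp and the arm are clear of it. Next I'll zoom in on both views.

```bash
python3 - <<'E'
from h import *
t=cv2.imread("pics/t1.png");s=cv2.imread("pics/s1.png")
a=cv2.resize(t[153:213,304:364],(480,480),interpolation=cv2.INTER_CUBIC)
b=cv2.resize(s[195:260,297:372],(0,0),fx=5,fy=5,interpolation=cv2.INTER_CUBIC)
o=np.zeros((480,480+b.shape[1],3),np.uint8);o[:,:480]=a;o[:b.shape[0],480:]=b;cv2.imwrite("pics/c1.png",cv2.resize(o,(0,0),fx=.93,fy=.93))
for z,p in((.074,(334,182)),):print(at("top",*p,z), at("scene",334,217,z))
for n,p in dict(box=(291,188),jar=(290,224),steel=(244,190),bur=(291,147),brush=(403,234),pink=(326,250),dish=(389,160)).items():print(n,at("top",*p,.04))
E
```

```text
[ 0.5904837  -0.16124219  0.074     ] [ 0.59734967 -0.16087867  0.074     ]
box [ 0.57331954 -0.00418768  0.04      ]
jar [ 0.44050311 -0.00172643  0.04      ]
steel [0.56555452 0.16950273 0.04      ]
bur [ 0.72812742 -0.00260955  0.04      ]
brush [ 0.40448916 -0.41511865  0.04      ]
pink [ 0.34632148 -0.13313063  0.04      ]
dish [ 0.68009131 -0.36838133  0.04      ]
```

View pics/c1.png

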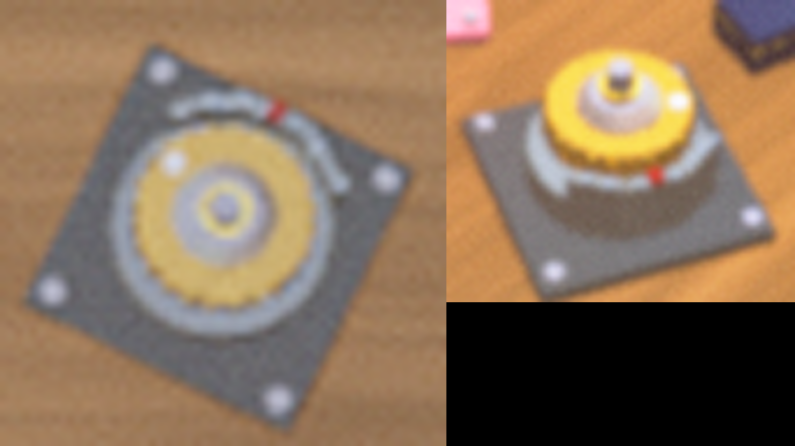

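```bash
python3 - <<'E'
from h import *
T=lambda x,y,z:at("top",304+x/7.44-.5+.06,153+y/7.44-.5+.06,z)
S=lambda x,y,z:at("scene",297+(x-446)/4.65-.5+.1,195+y/4.65-.5+.1,z)
b=np.array([T(*p,.014) for p in((162,70),(386,178),(278,400),(52,291))]);c=b.mean(0);print("bolts",c,np.linalg.norm(b-c,axis=1))
bs=np.array([S(*p,.014) for p in((484,122),(752,217))]);print("scene bolts mid(diag)",bs.mean(0),[S(554,271,.014)])
print(b)
ct=T(225.5,214,.074);print("collar",ct)
print("scene collar",S(620,106,.074),"peg",S(620,66,.104),T(226,207,.104))
for f,n,d,p in((T,'top',(173,162),(276,112)),(S,'sc',(678,101),(655,175))):
    D=f(*d,.074);P=f(*p,.072);print(n,D,P)
    for C in(c,ct):
        v=(D-C)[:2];w=(P-C)[:2];print(np.hypot(*v),np.hypot(*w),np.degrees(np.arctan2(*v[::-1])),np.degrees(np.arctan2(*w[::-1])))
E
```

```text
bolts [ 0.59273552 -0.1603479   0.014     ] [0.08909699 0.08914446 0.08894069 0.08928071]
scene bolts mid(diag) [ 0.59475817 -0.15921694  0.014     ] [array([ 0.62357344, -0.24293741,  0.014     ])]
[[ 0.67697815 -0.13134012  0.014     ]
 [ 0.62174322 -0.24464077  0.014     ]
 [ 0.50868509 -0.18943348  0.014     ]
 [ 0.56353561 -0.07597723  0.014     ]]
collar [ 0.59295819 -0.16077633  0.074     ]
scene collar [ 0.59839905 -0.16193473  0.074     ] peg [ 0.59529752 -0.15999228  0.104     ] [ 0.59130969 -0.15973559  0.104     ]
top [ 0.6185151  -0.13529842  0.074     ] [ 0.64385563 -0.18568979  0.072     ]
0.03594528150741158 0.057056787457337894 44.17706927406014 -26.369095623555488
0.03608710813749423 0.056667717059210615 44.91130149403097 -26.080987559142887
sc [ 0.62000012 -0.13491265  0.074     ] [ 0.64835354 -0.18630115  0.072     ]
0.03728686488111072 0.06137536374015 43.01191125741672 -25.01534865670021
0.03741918776208773 0.0609931266172743 43.72418185670338 -24.73909638971332
```

Emit:
play_rows(
  plan=[
    [[0.64,0.74,0,0,0,-0.031,-1],[0.64,0.74,0,0,0,-0.031,-1],[0.64,0.74,0,0,0,-0.031,-1],[0.64,0.74,0,0,0,-0.031,-1],[0.64,0.74,0,0,0,-0.031,-1],[0.64,0.74,0,0,0,-0.031,-1],[0.64,0.74,0,0,0,-0.031,-1],[0.64,0.74,0,0,0,-0.031,-1],[0.64,0.74,0,0,0,-0.031,-1],[0.64,0.74,0,0,0,-0.031,-1],[0.64,0.74,0,0,0,-0.031,-1],[0,0,0,0,0,-0.031,-1]],
  ],
)

```text
time_s: 1.3
position: [0.5904, -0.1667, 0.2221]
tcp_rot: [[0.711, -0.703, 0.002], [-0.703, -0.711, 0.002], [-0.0, -0.003, -1.0]]
force: [-0.4, -0.2, 0.2]
opening: 0.034
```

Emit:
play_rows(
  plan=[
    [[0.54,0.57,0,0,0,0,-1],[0.54,0.57,0,0,0,0,-1],[0,0,-0.8,0,0,0,-1],[0,0,-0.8,0,0,0,-1],[0,0,-0.8,0,0,0,-1],[0,0,-0.6,0,0,0,-1],[0,0,0,0,0,0,-1]],
  ],
)

```text
time_s: 2.0
position: [0.637, -0.1135, 0.0672]
tcp_rot: [[0.709, -0.705, -0.011], [-0.705, -0.709, 0.004], [-0.011, 0.005, -1.0]]
force: [0.0, -0.3, 0.1]
opening: 0.006
```

```bash
cat >> h.py <<'E'
C=np.array([.5935,-.160])
def rep():
    s=read_state();d=s["position"][:2]-C;R=s["tcp_rot"];phi=np.degrees(np.arctan2(d[1],d[0]))
    r=d/np.hypot(*d);F=s["force"]
    print("t%.2f"%s["time_s"],s["position"].round(4),"r%.1f phi%.1f"%(np.hypot(*d)*1e3,phi%360),"yaw-in%.1f"%(np.degrees(np.arctan2(-R[1,1],-R[0,1]))%360),"F",F.round(1),"Frad%.1f Ftan%.1f"%(F[:2]@r,F[1]*r[0]-F[0]*r[1]),"q",s["joint_positions"].round(0),"op%.2f"%s["opening"])
def crop(f):
    s=save("scene","pics/tmp.png");t=save("top","pics/tmp2.png")
    a=cv2.resize(t[153:213,304:364,::-1],(480,480),interpolation=cv2.INTER_CUBIC)
    b=cv2.resize(s[180:260,297:372,::-1],(0,0),fx=4,fy=4,interpolation=cv2.INTER_CUBIC)
    o=np.zeros((480,780,3),np.uint8);o[:,:480]=a;o[:320,480:]=b;cv2.imwrite(f,o)
E
python3 - <<'E'
from h import *
rep();crop("pics/c2.png")
E
```

```text
t2.00 [ 0.637  -0.1135  0.0672] r63.7 phi46.9 yaw-in45.1 F [ 0.  -0.3  0.1] Frad-0.2 Ftan-0.3 q [-20.  43.  85.  -0.  53. 115.] op0.01
```

View pics/c2.png

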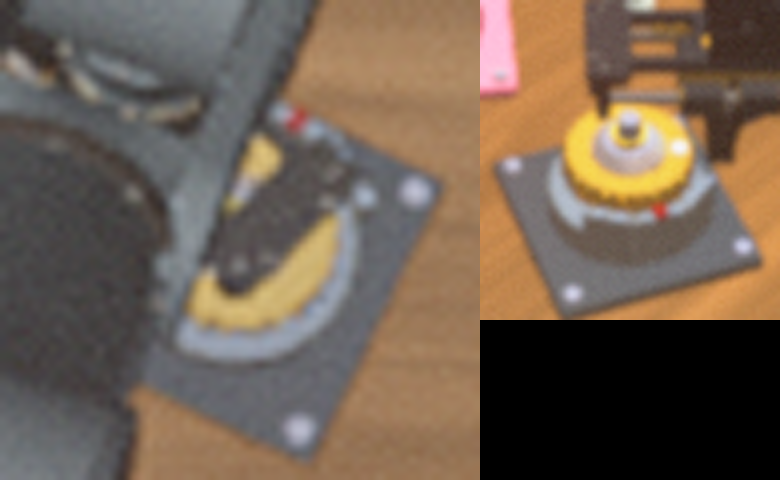

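Emit:
play_rows(
  plan=[
    [[0,0,-0.1,0,0,0,-1],[0,0,0,0,0,0,-1],[0,0,0,0,0,0,-1]],
  ],
)

```text
time_s: 2.4
position: [0.642, -0.1153, 0.0691]
tcp_rot: [[0.709, -0.705, 0.002], [-0.705, -0.709, -0.001], [0.002, -0.001, -1.0]]
force: [0.2, -0.1, 0.4]
opening: 0.01
```

```bash
python3 -c "
from h import *
rep()"
```

```text
t2.40 [ 0.642  -0.1153  0.0691] r66.0 phi42.6 yaw-in45.1 F [ 0.2 -0.1  0.4] Frad0.1 Ftan-0.2 q [-20.  43.  85.   0.  52. 115.] op0.01
```

Emit:
play_rows(
  plan=[
    [[0,0,-0.1,0,0,0,-1],[0,0,-0.1,0,0,0,-1],[-0.04,-0.04,0,0,0,0,-1],[-0.03,-0.03,0,0,0,0,-1],[0,0,0,0,0,0,-1]],
  ],
)

```text
time_s: 2.9
position: [0.6374, -0.1188, 0.0574]
tcp_rot: [[0.709, -0.706, -0.0], [-0.706, -0.709, 0.0], [-0.0, 0.0, -1.0]]
force: [-0.3, 0.8, 0.3]
opening: 0.004
```

```bash
python3 -c "
from h import *
rep()"
```

```text
t2.90 [ 0.6374 -0.1188  0.0574] r60.2 phi43.2 yaw-in45.1 F [-0.3  0.8  0.3] Frad0.3 Ftan0.8 q [-20.  44.  85.  -0.  51. 114.] op0.00
```

Emit:
play_rows(
  plan=[
    [[-0.03,-0.03,0.02,0,0,0,-1],[0,0,0,0,0,0,-1],[0,0,0,0,0,0,-1]],
  ],
)

```text
time_s: 3.2
position: [0.6363, -0.1201, 0.0587]
tcp_rot: [[0.709, -0.705, 0.0], [-0.705, -0.709, -0.0], [0.0, -0.0, -1.0]]
force: [0.1, 0.0, -0.3]
opening: 0.004
```

```bash
python3 -c "
from h import *
rep()"
```

```text
t3.20 [ 0.6363 -0.1201  0.0587] r58.5 phi43.0 yaw-in45.1 F [ 0.1  0.  -0.3] Frad0.1 Ftan-0.1 q [-21.  44.  85.   0.  51. 114.] op0.00
```

Emit:
play_rows(
  plan=[
    [[-0.03,-0.03,0,0,0,0,-1],[0,0,0,0,0,0,-1],[0,0,0,0,0,0,-1]],
  ],
)

```text
time_s: 3.5
position: [0.6347, -0.1216, 0.0586]
tcp_rot: [[0.709, -0.705, 0.0], [-0.705, -0.709, 0.0], [0.0, -0.0, -1.0]]
force: [0.4, 0.4, -0.5]
opening: 0.01
```

Emit:
play_rows(
  plan=[
    [[-0.03,-0.03,0,0,0,0,-1],[0,0,0,0,0,0,-1],[0,0,0,0,0,0,-1]],
  ],
)

```text
time_s: 3.8
position: [0.6341, -0.1223, 0.0586]
tcp_rot: [[0.708, -0.706, 0.002], [-0.706, -0.708, 0.001], [0.001, -0.002, -1.0]]
force: [3.0, 4.1, -1.5]
opening: 0.006
```

```bash
python3 -c "
from h import *
rep()"
```

```text
t3.80 [ 0.6341 -0.1223  0.0586] r55.4 phi42.9 yaw-in45.1 F [ 3.   4.1 -1.5] Frad4.9 Ftan1.0 q [-21.  44.  86.   0.  51. 114.] op0.01
```

```bash
cat >> h.py <<'E'
def rows(start,phis,rs,C=C):
    """cumulative-rounded shifts (units of 5cm) along arc"""
    p=np.array(start[:2],float);prev=phis[0];out=[]
    for a,r in zip(phis[1:],rs):
        g=C+np.array([np.cos(np.radians(a)),np.sin(np.radians(a))])*r
        s=((g-p)/.05).round(2);p=p+s*.05
        out.append([float(s[0]),float(s[1]),0,0,0,round((a-prev)/180,3),-1]);prev=a
    print(out,p.round(4))
E
python3 -c "
from h import *
rows((.6332,-.1231),np.r_[43,43+8*np.arange(1,12)],[.054]*11)"
```

```text
[[-0.11, 0.1, 0, 0, 0, np.float64(0.044), -1], [-0.13, 0.09, 0, 0, 0, np.float64(0.044), -1], [-0.13, 0.07, 0, 0, 0, np.float64(0.044), -1], [-0.14, 0.05, 0, 0, 0, np.float64(0.044), -1], [-0.15, 0.02, 0, 0, 0, np.float64(0.044), -1], [-0.15, 0.01, 0, 0, 0, np.float64(0.044), -1], [-0.15, -0.01, 0, 0, 0, np.float64(0.044), -1], [-0.15, -0.04, 0, 0, 0, np.float64(0.044), -1], [-0.14, -0.05, 0, 0, 0, np.float64(0.044), -1], [-0.13, -0.07, 0, 0, 0, np.float64(0.044), -1], [-0.12, -0.09, 0, 0, 0, np.float64(0.044), -1]] [ 0.5582 -0.1191]
```

First I'll play half of this to check the forces and the turning.

Emit:
play_rows(
  plan=[
    [[-0.11,0.1,0,0,0,0.044,-1],[-0.13,0.09,0,0,0,0.044,-1],[-0.13,0.07,0,0,0,0.044,-1],[-0.14,0.05,0,0,0,0.044,-1],[-0.15,0.02,0,0,0,0.044,-1],[0,0,0,0,0,0,-1],[0,0,0,0,0,0,-1]],
  ],
)

```text
time_s: 4.5
position: [0.5986, -0.1047, 0.0586]
tcp_rot: [[0.996, -0.092, -0.003], [-0.092, -0.996, 0.003], [-0.004, -0.002, -1.0]]
force: [-0.7, 6.0, 2.7]
opening: 0.011
```

```bash
python3 -c "
from h import *
rep();crop('pics/c3.png')"
```

```text
t4.50 [ 0.5986 -0.1047  0.0586] r55.6 phi84.7 yaw-in84.7 F [-0.7  6.   2.7] Frad5.9 Ftan1.2 q [-20.  42.  91.   0.  47.  75.] op0.01
```

View pics/c3.png

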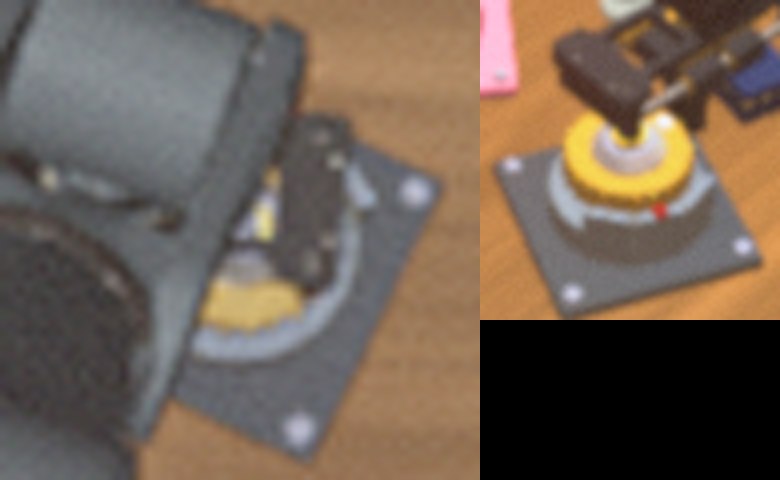

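```bash
cat >> h.py <<'E'
def dot(cam="scene",im=None):
    im=capture(cam) if im is None else im
    Cs={"scene":(.5965,-.160),"top":(.593,-.1605)}[cam];b=[]
    m=im.min(2).astype(np.float32)
    for a in range(0,360,2):
        v=[]
        for da in(-5,0,5):
            for r in(.032,.035,.038):
                q=np.radians(a+da);u=proj(cam,(Cs[0]+r*np.cos(q),Cs[1]+r*np.sin(q),.074))
                v.append(cv2.getRectSubPix(m,(1,1),(float(u[0]),float(u[1])))[0,0])
        b.append(np.mean(v))
    b=np.array(b);i=b.argmax();w=np.clip(b-np.median(b)-.5*(b[i]-np.median(b)),0,None)
    k=np.arange(i-6,i+7);c=(w[k%180]*k).sum()/w[k%180].sum()*2
    print(cam,"dot phi %.1f"%(c%360),"peak %.0f med %.0f"%(b[i],np.median(b)),"2nd",sorted([(int(b[j]),2*j) for j in range(180) if min(abs(j-i),180-abs(j-i))>9])[-1])
E
python3 -c "
from h import *
for c,f in(('scene','s1'),('top','t1'),('scene','tmp')):dot(c,cv2.imread('pics/%s.png'%f)[:,:,::-1])
rows((.6332-.033,-.1231+.0165),np.r_[83,83+8*np.arange(1,13)],[.054]*12)"
```

```text
scene dot phi 47.0 peak 230 med 89 2nd (185, 134)Traceback (most recent call last):
  File "<string>", line 3, in <module>
    for c,f in(('scene','s1'),('top','t1'),('scene','tmp')):dot(c,cv2.imread('pics/%s.png'%f)[:,:,::-1])
                                                            ~~~^^^^^^^^^^^^^^^^^^^^^^^^^^^^^^^^^^^^^^^^^
  File "h.py", line 41, in dot
    q=np.radians(a+da);u=proj(cam,(Cs[0]+r*np.cos(q),Cs[1]+r*np.sin(q),.074))
                         ~~~~^^^^^^^^^^^^^^^^^^^^^^^^^^^^^^^^^^^^^^^^^^^^^^^^
  File "h.py", line 13, in proj
    p=camera_params(n);c=np.array(p["R"])@np.array(X)+np.array(p["t"]);x=c[:2]/c[2];x=x*(1+p["k1"]*(x@x))
ValueError: time passes only in moves, steps and waits
```

```bash
python3 - <<'E'
s=open('h.py').read()
s=s.replace("from rig import *\nimport numpy as np, cv2\n","from rig import *\nimport rig, functools\nimport numpy as np, cv2\ncamera_params=functools.cache(rig.camera_params)\n")
open('h.py','w').write(s)
E
python3 -c "
from h import *
for c,f in(('scene','s1'),('top','t1'),('scene','tmp')):dot(c,cv2.imread('pics/%s.png'%f)[:,:,::-1])
rep()
rows((.6332-.033,-.1231+.0165),np.r_[83,83+8*np.arange(1,13)],[.054]*12)"
```

```text
scene dot phi 47.0 peak 230 med 89 2nd (185, 134)
top dot phi 44.6 peak 196 med 114 2nd (117, 64)
scene dot phi 90.3 peak 222 med 82 2nd (98, 110)
t4.60 [ 0.5987 -0.1047  0.0586] r55.6 phi84.7 yaw-in84.7 F [-1.3  6.   1.7] Frad5.8 Ftan1.9 q [-20.  42.  91.   0.  47.  75.] op0.01
[[-0.15, 0.01, 0, 0, 0, np.float64(0.044), -1], [-0.15, -0.01, 0, 0, 0, np.float64(0.044), -1], [-0.15, -0.04, 0, 0, 0, np.float64(0.044), -1], [-0.14, -0.05, 0, 0, 0, np.float64(0.044), -1], [-0.13, -0.07, 0, 0, 0, np.float64(0.044), -1], [-0.12, -0.09, 0, 0, 0, np.float64(0.044), -1], [-0.11, -0.11, 0, 0, 0, np.float64(0.044), -1], [-0.09, -0.12, 0, 0, 0, np.float64(0.044), -1], [-0.07, -0.13, 0, 0, 0, np.float64(0.044), -1], [-0.06, -0.14, 0, 0, 0, np.float64(0.044), -1], [-0.03, -0.15, 0, 0, 0, np.float64(0.044), -1], [-0.01, -0.15, 0, 0, 0, np.float64(0.044), -1]] [ 0.5397 -0.1591]
```

Emit:
play_rows(
  plan=[
    [[-0.15,0.01,0,0,0,0.044,-1],[-0.15,-0.01,0,0,0,0.044,-1],[-0.15,-0.04,0,0,0,0.044,-1],[-0.14,-0.05,0,0,0,0.044,-1],[-0.13,-0.07,0,0,0,0.044,-1],[-0.12,-0.09,0,0,0,0.044,-1],[0,0,0,0,0,0,-1]],
  ],
)

```text
time_s: 5.3
position: [0.5561, -0.1192, 0.0584]
tcp_rot: [[0.74, 0.673, -0.004], [0.673, -0.74, 0.0], [-0.003, -0.003, -1.0]]
force: [-2.5, 0.8, 0.8]
opening: 0.004
```

```bash
python3 -c "
from h import *
rep();dot()"
```

```text
t5.30 [ 0.5561 -0.1192  0.0584] r55.3 phi132.5 yaw-in132.3 F [-2.5  0.8  0.8] Frad2.3 Ftan1.3 q [-23.  40.  97.  -0.  43.  24.] op0.00
scene dot phi 228.9 peak 83 med 81 2nd (82, 358)
```

```bash
sed -i 's/round((a-prev)\/180,3)/float(round((a-prev)\/180,3))/' h.py; python3 -c "
from h import *
rows((.5582,-.1191),np.r_[131,131+8*np.arange(1,13)],[.053]+[.0525]*11)"
```

```text
[[-0.09, -0.12, 0, 0, 0, 0.044, -1], [-0.08, -0.13, 0, 0, 0, 0.044, -1], [-0.08, -0.12, 0, 0, 0, 0.044, -1], [-0.05, -0.14, 0, 0, 0, 0.044, -1], [-0.03, -0.14, 0, 0, 0, 0.044, -1], [-0.01, -0.15, 0, 0, 0, 0.044, -1], [0.0, -0.15, 0, 0, 0, 0.044, -1], [0.03, -0.14, 0, 0, 0, 0.044, -1], [0.05, -0.14, 0, 0, 0, 0.044, -1], [0.07, -0.13, 0, 0, 0, 0.044, -1], [0.08, -0.12, 0, 0, 0, 0.044, -1], [0.1, -0.11, 0, 0, 0, 0.044, -1]] [ 0.5577 -0.1986]
```

Emit:
play_rows(
  plan=[
    [[-0.07,-0.13,0,0,0,0.044,-1],[-0.08,-0.13,0,0,0,0.044,-1],[-0.08,-0.12,0,0,0,0.044,-1],[-0.05,-0.14,0,0,0,0.044,-1],[-0.03,-0.14,0,0,0,0.044,-1],[-0.01,-0.15,0,0,0,0.044,-1],[0,0,0,0,0,0,-1]],
  ],
)

```text
time_s: 6.05
position: [0.5391, -0.1595, 0.0582]
tcp_rot: [[0.004, 1.0, -0.007], [1.0, -0.004, 0.001], [0.001, -0.007, -1.0]]
force: [-6.9, -1.4, 2.5]
opening: 0.005
```

```bash
python3 -c "
from h import *
rep();dot();dot('top')
rows((.5582-.016,-.1191-.0405),np.r_[179,179+8*np.arange(1,11)],[.0525]*10)"
```

```text
t6.05 [ 0.5391 -0.1595  0.0582] r54.4 phi179.5 yaw-in179.8 F [-6.9 -1.4  2.5] Frad6.9 Ftan1.5 q [-28.  39.  98.  -0.  43. -27.] op0.01
scene dot phi 177.2 peak 217 med 82 2nd (100, 158)
top dot phi 244.4 peak 135 med 112 2nd (130, 264)
[[-0.02, -0.14, 0, 0, 0, 0.044, -1], [0.03, -0.14, 0, 0, 0, 0.044, -1], [0.05, -0.14, 0, 0, 0, 0.044, -1], [0.07, -0.13, 0, 0, 0, 0.044, -1], [0.08, -0.12, 0, 0, 0, 0.044, -1], [0.1, -0.11, 0, 0, 0, 0.044, -1], [0.11, -0.09, 0, 0, 0, 0.044, -1], [0.13, -0.07, 0, 0, 0, 0.044, -1], [0.13, -0.06, 0, 0, 0, 0.044, -1], [0.15, -0.04, 0, 0, 0, 0.044, -1]] [ 0.5837 -0.2116]
```

Emit:
play_rows(
  plan=[
    [[0,-0.14,0,0,0,0.044,-1],[0.03,-0.14,0,0,0,0.044,-1],[0.05,-0.14,0,0,0,0.044,-1],[0.07,-0.13,0,0,0,0.044,-1],[0.08,-0.12,0,0,0,0.044,-1],[0.1,-0.11,0,0,0,0.044,-1],[0.11,-0.09,0,0,0,0.044,-1],[0.13,-0.07,0,0,0,0.044,-1],[0.13,-0.06,0,0,0,0.044,-1],[0.14,-0.04,0,0,0,0.044,-1],[0,0,0,0,0,0,-1]],
  ],
)

```text
time_s: 7.25
position: [0.5857, -0.2132, 0.0587]
tcp_rot: [[-0.981, 0.193, 0.002], [0.193, 0.981, -0.003], [-0.003, -0.002, -1.0]]
force: [0.8, -4.3, -1.0]
opening: 0.005
```

```bash
python3 -c "
from h import *
rep();dot();dot('top')
rows((.5842,-.2116),np.r_[259,259,257-8.5*np.arange(0,24)],[.068]+[.072]*24)"
```

```text
t7.25 [ 0.5857 -0.2132  0.0587] r53.8 phi261.6 yaw-in258.9 F [ 0.8 -4.3 -1. ] Frad4.1 Ftan1.4 q [ -30.   42.   89.   -0.   48. -109.] op0.01
scene dot phi 261.2 peak 120 med 80 2nd (101, 118)
top dot phi 97.4 peak 134 med 88 2nd (121, 78)
[[-0.07, -0.3, 0, 0, 0, 0.0, -1], [-0.07, -0.07, 0, 0, 0, -0.011, -1], [-0.2, 0.06, 0, 0, 0, -0.047, -1], [-0.19, 0.09, 0, 0, 0, -0.047, -1], [-0.18, 0.13, 0, 0, 0, -0.047, -1], [-0.16, 0.14, 0, 0, 0, -0.047, -1], [-0.13, 0.17, 0, 0, 0, -0.047, -1], [-0.11, 0.18, 0, 0, 0, -0.047, -1], [-0.08, 0.2, 0, 0, 0, -0.047, -1], [-0.05, 0.21, 0, 0, 0, -0.047, -1], [-0.01, 0.21, 0, 0, 0, -0.047, -1], [0.01, 0.21, 0, 0, 0, -0.047, -1], [0.05, 0.21, 0, 0, 0, -0.047, -1], [0.07, 0.2, 0, 0, 0, -0.047, -1], [0.11, 0.19, 0, 0, 0, -0.047, -1], [0.13, 0.17, 0, 0, 0, -0.047, -1], [0.15, 0.14, 0, 0, 0, -0.047, -1], [0.17, 0.13, 0, 0, 0, -0.047, -1], [0.19, 0.09, 0, 0, 0, -0.047, -1], [0.21, 0.07, 0, 0, 0, -0.047, -1], [0.21, 0.04, 0, 0, 0, -0.047, -1], [0.21, 0.0, 0, 0, 0, -0.047, -1], [0.21, -0.03, 0, 0, 0, -0.047, -1], [0.21, -0.05, 0, 0, 0, -0.047, -1], [0.19, -0.09, 0, 0, 0, -0.047, -1]] [ 0.6277 -0.0966]
```

Emit:
play_rows(
  plan=[
    [[-0.07,-0.3,0,0,0,0.0,-1],[-0.07,-0.07,0,0,0,-0.011,-1],[-0.2,0.06,0,0,0,-0.047,-1],[-0.19,0.09,0,0,0,-0.047,-1],[-0.18,0.13,0,0,0,-0.047,-1],[-0.16,0.14,0,0,0,-0.047,-1],[-0.13,0.17,0,0,0,-0.047,-1],[-0.11,0.18,0,0,0,-0.047,-1],[-0.08,0.2,0,0,0,-0.047,-1],[-0.05,0.21,0,0,0,-0.047,-1],[-0.01,0.21,0,0,0,-0.047,-1],[0.01,0.21,0,0,0,-0.047,-1]],
  ],
)

```text
time_s: 8.55
position: [0.5211, -0.1495, 0.0586]
tcp_rot: [[0.142, 0.99, -0.001], [0.99, -0.142, 0.001], [0.001, -0.001, -1.0]]
force: [-0.3, 0.2, 0.6]
opening: 0.005
```

Emit:
play_rows(
  plan=[
    [[0.05,0.21,0,0,0,-0.047,-1],[0.07,0.2,0,0,0,-0.047,-1],[0.11,0.19,0,0,0,-0.047,-1],[0.13,0.17,0,0,0,-0.047,-1],[0.15,0.14,0,0,0,-0.047,-1],[0.17,0.13,0,0,0,-0.047,-1],[0.19,0.09,0,0,0,-0.047,-1],[0.21,0.07,0,0,0,-0.047,-1],[0.21,0.04,0,0,0,-0.047,-1],[0.21,0.0,0,0,0,-0.047,-1],[0.21,-0.03,0,0,0,-0.047,-1],[0,0,0,0,0,0,-1]],
  ],
)

```text
time_s: 9.75
position: [0.6087, -0.09, 0.0587]
tcp_rot: [[0.982, -0.187, 0.001], [-0.187, -0.982, -0.0], [0.001, -0.0, -1.0]]
force: [-0.3, 0.3, 0.8]
opening: 0.005
```

```bash
sed -i 's/^C=np.array.*/C=np.array([.5939,-.1593])/' h.py; python3 -c "
from h import *
rep();dot();dot('top')"
```

```text
t9.75 [ 0.6087 -0.09    0.0587] r70.9 phi78.0 yaw-in79.2 F [-0.3  0.3  0.8] Frad0.2 Ftan0.3 q [-19.  42.  91.   0.  48.  82.] op0.00
scene dot phi 253.2 peak 218 med 82 2nd (114, 142)
top dot phi 255.7 peak 203 med 98 2nd (122, 274)
```

```bash
python3 -c "
from h import *
rows((.6087,-.09),np.r_[79,71,63,55,47,43,43,43,43+8.3*np.arange(1,27)],[.070]*5+[.060,.0535]+[.0532]*26)"
```

```text
[[0.16, -0.06, 0, 0, 0, -0.044, -1], [0.18, -0.08, 0, 0, 0, -0.044, -1], [0.17, -0.1, 0, 0, 0, -0.044, -1], [0.15, -0.12, 0, 0, 0, -0.044, -1], [0.07, -0.07, 0, 0, 0, -0.022, -1], [-0.15, -0.14, 0, 0, 0, 0.0, -1], [-0.09, -0.09, 0, 0, 0, 0.0, -1], [-0.12, 0.1, 0, 0, 0, 0.046, -1], [-0.13, 0.09, 0, 0, 0, 0.046, -1], [-0.14, 0.07, 0, 0, 0, 0.046, -1], [-0.14, 0.05, 0, 0, 0, 0.046, -1], [-0.15, 0.02, 0, 0, 0, 0.046, -1], [-0.16, 0.01, 0, 0, 0, 0.046, -1], [-0.15, -0.02, 0, 0, 0, 0.046, -1], [-0.15, -0.04, 0, 0, 0, 0.046, -1], [-0.14, -0.06, 0, 0, 0, 0.046, -1], [-0.13, -0.09, 0, 0, 0, 0.046, -1], [-0.12, -0.09, 0, 0, 0, 0.046, -1], [-0.1, -0.12, 0, 0, 0, 0.046, -1], [-0.09, -0.13, 0, 0, 0, 0.046, -1], [-0.06, -0.14, 0, 0, 0, 0.046, -1], [-0.04, -0.15, 0, 0, 0, 0.046, -1], [-0.03, -0.15, 0, 0, 0, 0.046, -1], [0.0, -0.15, 0, 0, 0, 0.046, -1], [0.02, -0.15, 0, 0, 0, 0.046, -1], [0.05, -0.15, 0, 0, 0, 0.046, -1], [0.06, -0.14, 0, 0, 0, 0.046, -1], [0.09, -0.13, 0, 0, 0, 0.046, -1], [0.1, -0.12, 0, 0, 0, 0.046, -1], [0.12, -0.1, 0, 0, 0, 0.046, -1], [0.13, -0.08, 0, 0, 0, 0.046, -1], [0.14, -0.06, 0, 0, 0, 0.046, -1], [0.15, -0.04, 0, 0, 0, 0.046, -1]] [ 0.5837 -0.2115]
```

Emit:
play_rows(
  plan=[
    [[0.16,-0.06,0,0,0,-0.044,-1],[0.18,-0.08,0,0,0,-0.044,-1],[0.17,-0.1,0,0,0,-0.044,-1],[0.15,-0.12,0,0,0,-0.044,-1],[0.07,-0.07,0,0,0,-0.022,-1],[-0.15,-0.14,0,0,0,0.0,-1],[-0.09,-0.09,0,0,0,0.0,-1],[0,0,0,0,0,0,-1]],
  ],
)

```text
time_s: 10.65
position: [0.633, -0.1213, 0.0585]
tcp_rot: [[0.69, -0.723, 0.004], [-0.723, -0.69, 0.003], [0.001, -0.005, -1.0]]
force: [6.0, 5.2, -4.2]
opening: 0.007
```

Emit:
play_rows(
  plan=[
    [[-0.12,0.1,0,0,0,0.046,-1],[-0.13,0.09,0,0,0,0.046,-1],[-0.14,0.07,0,0,0,0.046,-1],[-0.14,0.05,0,0,0,0.046,-1],[-0.15,0.02,0,0,0,0.046,-1],[-0.16,0.01,0,0,0,0.046,-1],[-0.15,-0.02,0,0,0,0.046,-1],[-0.15,-0.04,0,0,0,0.046,-1]],
  ],
)

```text
time_s: 11.45
position: [0.5733, -0.1079, 0.0586]
tcp_rot: [[0.937, 0.349, -0.002], [0.349, -0.937, 0.001], [-0.001, -0.002, -1.0]]
force: [0.4, -0.4, 0.5]
opening: 0.008
```

```bash
python3 -c "
from h import *
rep();dot();dot('top')"
```

```text
t11.45 [ 0.5733 -0.1079  0.0586] r55.4 phi111.9 yaw-in110.4 F [ 0.4 -0.4  0.5] Frad-0.5 Ftan-0.2 q [-22.  40.  95.   0.  45.  48.] op0.01
scene dot phi 306.6 peak 218 med 82 2nd (93, 288)
top dot phi 46.1 peak 136 med 96 2nd (129, 22)
```

Emit:
play_rows(
  plan=[
    [[0.01,-0.03,0,0,0,0,-1],[0,0,0,0,0,0,-1]],
  ],
)

```text
time_s: 11.75
position: [0.5734, -0.1083, 0.0583]
tcp_rot: [[0.941, 0.338, -0.005], [0.339, -0.941, 0.004], [-0.003, -0.005, -1.0]]
force: [-2.6, 4.7, 2.6]
opening: 0.003
```

```bash
python3 -c "
from h import *
rep()
rows((.573,-.1095),np.r_[110,110+8.3*np.arange(1,19)],[.0528]*18)"
```

```text
t11.75 [ 0.5734 -0.1083  0.0583] r54.9 phi111.9 yaw-in109.8 F [-2.6  4.7  2.6] Frad5.3 Ftan0.7 q [-22.  40.  95.   0.  45.  48.] op0.00
[[-0.08, -0.07, 0, 0, 0, 0.046, -1], [-0.13, -0.08, 0, 0, 0, 0.046, -1], [-0.12, -0.1, 0, 0, 0, 0.046, -1], [-0.1, -0.11, 0, 0, 0, 0.046, -1], [-0.08, -0.13, 0, 0, 0, 0.046, -1], [-0.06, -0.14, 0, 0, 0, 0.046, -1], [-0.05, -0.15, 0, 0, 0, 0.046, -1], [-0.02, -0.15, 0, 0, 0, 0.046, -1], [0.01, -0.15, 0, 0, 0, 0.046, -1], [0.02, -0.15, 0, 0, 0, 0.046, -1], [0.04, -0.15, 0, 0, 0, 0.046, -1], [0.07, -0.14, 0, 0, 0, 0.046, -1], [0.08, -0.12, 0, 0, 0, 0.046, -1], [0.11, -0.12, 0, 0, 0, 0.046, -1], [0.11, -0.1, 0, 0, 0, 0.046, -1], [0.14, -0.08, 0, 0, 0, 0.046, -1], [0.14, -0.06, 0, 0, 0, 0.046, -1], [0.14, -0.03, 0, 0, 0, 0.046, -1]] [ 0.584 -0.211]
```

Emit:
play_rows(
  plan=[
    [[-0.11,-0.07,0,0,0,0.046,-1],[-0.13,-0.08,0,0,0,0.046,-1],[-0.12,-0.1,0,0,0,0.046,-1],[-0.1,-0.11,0,0,0,0.046,-1],[-0.08,-0.13,0,0,0,0.046,-1],[-0.06,-0.14,0,0,0,0.046,-1],[-0.03,-0.15,0,0,0,0.046,-1],[-0.01,-0.15,0,0,0,0.046,-1],[0.01,-0.15,0,0,0,0.046,-1],[0,0,0,0,0,0,-1]],
  ],
)

```text
time_s: 12.75
position: [0.5395, -0.1639, 0.0581]
tcp_rot: [[-0.079, 0.997, -0.01], [0.997, 0.079, 0.002], [0.003, -0.01, -1.0]]
force: [-9.5, -1.6, 5.3]
opening: 0.006
```

```bash
python3 -c "
from h import *
rep();dot();dot('top')
"
```

```text
t12.75 [ 0.5395 -0.1639  0.0581] r54.6 phi184.8 yaw-in184.5 F [-9.5 -1.6  5.3] Frad9.6 Ftan0.8 q [-28.  39.  98.  -0.  43. -33.] op0.01
scene dot phi 20.6 peak 218 med 82 2nd (106, 144)
top dot phi 248.6 peak 136 med 113 2nd (129, 276)
```

Emit:
play_rows(
  plan=[
    [[0.02,-0.15,0,0,0,0.046,-1],[0.05,-0.15,0,0,0,0.046,-1],[0.07,-0.14,0,0,0,0.046,-1],[0.08,-0.12,0,0,0,0.046,-1],[0.11,-0.12,0,0,0,0.046,-1],[0.12,-0.1,0,0,0,0.046,-1],[0.13,-0.08,0,0,0,0.046,-1],[0.14,-0.06,0,0,0,0.046,-1],[0.15,-0.03,0,0,0,0.046,-1],[0,0,0,0,0,0,-1]],
  ],
)

```text
time_s: 13.85
position: [0.5885, -0.2138, 0.0584]
tcp_rot: [[-0.981, 0.192, 0.001], [0.192, 0.981, -0.003], [-0.002, -0.003, -1.0]]
force: [-1.4, -6.7, -2.2]
opening: 0.01
```

```bash
python3 -c "
from h import *
rep();dot()
p=read_state()['position']
rows(p,np.r_[259,259,257-8.5*np.arange(0,26)],[.068]+[.071]*26)"
```

```text
t13.85 [ 0.5885 -0.2138  0.0584] r54.8 phi264.3 yaw-in258.9 F [-1.4 -6.7 -2.2] Frad6.8 Ftan-0.8 q [ -30.   42.   89.   -0.   49. -109.] op0.01
scene dot phi 100.4 peak 168 med 79 2nd (112, 120)
[[-0.15, -0.24, 0, 0, 0, 0.0, -1], [-0.06, -0.05, 0, 0, 0, -0.011, -1], [-0.2, 0.06, 0, 0, 0, -0.047, -1], [-0.19, 0.09, 0, 0, 0, -0.047, -1], [-0.18, 0.12, 0, 0, 0, -0.047, -1], [-0.15, 0.14, 0, 0, 0, -0.047, -1], [-0.13, 0.17, 0, 0, 0, -0.047, -1], [-0.11, 0.18, 0, 0, 0, -0.047, -1], [-0.08, 0.19, 0, 0, 0, -0.047, -1], [-0.04, 0.21, 0, 0, 0, -0.047, -1], [-0.02, 0.21, 0, 0, 0, -0.047, -1], [0.01, 0.21, 0, 0, 0, -0.047, -1], [0.05, 0.2, 0, 0, 0, -0.047, -1], [0.07, 0.2, 0, 0, 0, -0.047, -1], [0.1, 0.18, 0, 0, 0, -0.047, -1], [0.13, 0.17, 0, 0, 0, -0.047, -1], [0.16, 0.15, 0, 0, 0, -0.047, -1], [0.17, 0.12, 0, 0, 0, -0.047, -1], [0.19, 0.09, 0, 0, 0, -0.047, -1], [0.2, 0.07, 0, 0, 0, -0.047, -1], [0.2, 0.03, 0, 0, 0, -0.047, -1], [0.21, 0.01, 0, 0, 0, -0.047, -1], [0.21, -0.03, 0, 0, 0, -0.047, -1], [0.2, -0.05, 0, 0, 0, -0.047, -1], [0.2, -0.09, 0, 0, 0, -0.047, -1], [0.17, -0.12, 0, 0, 0, -0.047, -1], [0.16, -0.13, 0, 0, 0, -0.047, -1]] [ 0.6445 -0.1093]
```

Emit:
play_rows(
  plan=[
    [[-0.03,-0.28,0,0,0,0.0,-1],[-0.18,-0.01,0,0,0,-0.011,-1],[-0.2,0.06,0,0,0,-0.047,-1],[-0.19,0.09,0,0,0,-0.047,-1],[-0.18,0.12,0,0,0,-0.047,-1],[-0.15,0.14,0,0,0,-0.047,-1],[-0.13,0.17,0,0,0,-0.047,-1],[-0.11,0.18,0,0,0,-0.047,-1],[-0.08,0.19,0,0,0,-0.047,-1],[-0.04,0.21,0,0,0,-0.047,-1],[-0.02,0.21,0,0,0,-0.047,-1],[0.01,0.21,0,0,0,-0.047,-1]],
  ],
)

```text
time_s: 15.1
position: [0.5215, -0.1462, 0.0588]
tcp_rot: [[0.143, 0.99, -0.001], [0.99, -0.143, 0.001], [0.001, -0.001, -1.0]]
force: [0.4, -0.4, 0.1]
opening: 0.005
```

Emit:
play_rows(
  plan=[
    [[0.05,0.2,0,0,0,-0.047,-1],[0.07,0.2,0,0,0,-0.047,-1],[0.1,0.18,0,0,0,-0.047,-1],[0.13,0.17,0,0,0,-0.047,-1],[0.16,0.15,0,0,0,-0.047,-1],[0.17,0.12,0,0,0,-0.047,-1],[0.19,0.09,0,0,0,-0.047,-1],[0.2,0.07,0,0,0,-0.047,-1],[0.2,0.03,0,0,0,-0.047,-1],[0.21,0.01,0,0,0,-0.047,-1],[0.21,-0.03,0,0,0,-0.047,-1],[0.2,-0.05,0,0,0,-0.047,-1]],
  ],
)

```text
time_s: 16.3
position: [0.6166, -0.0896, 0.0586]
tcp_rot: [[0.942, -0.337, -0.001], [-0.337, -0.942, 0.001], [-0.001, -0.001, -1.0]]
force: [0.5, -0.6, -1.0]
opening: 0.005
```

Emit:
play_rows(
  plan=[
    [[0.2,-0.09,0,0,0,-0.047,-1],[0.17,-0.12,0,0,0,-0.047,-1],[0.1,-0.09,0,0,0,-0.03,-1],[0,0,0,0,0,0,-1],[0,0,0,0,0,0,-1]],
  ],
)

```text
time_s: 16.8
position: [0.6397, -0.1048, 0.0585]
tcp_rot: [[0.75, -0.662, -0.001], [-0.662, -0.75, 0.001], [-0.001, 0.0, -1.0]]
force: [0.2, -0.6, -0.4]
opening: 0.003
```

```bash
python3 -c "
from h import *
rep();dot();dot('top')
p=read_state()['position']
rows(p,np.r_[45,45,45,45+8.3*np.arange(1,10)],[.060,.053]+[.0523]*9)"
```

```text
t16.80 [ 0.6397 -0.1048  0.0585] r71.2 phi50.0 yaw-in48.6 F [ 0.2 -0.6 -0.4] Frad-0.3 Ftan-0.5 q [-19.  44.  85.   0.  51. 112.] op0.00
scene dot phi 102.2 peak 218 med 82 2nd (149, 128)
top dot phi 92.9 peak 133 med 114 2nd (128, 74)
[[-0.07, -0.25, 0, 0, 0, 0.0, -1], [-0.1, -0.1, 0, 0, 0, 0.0, -1], [-0.12, 0.09, 0, 0, 0, 0.046, -1], [-0.13, 0.09, 0, 0, 0, 0.046, -1], [-0.14, 0.06, 0, 0, 0, 0.046, -1], [-0.14, 0.04, 0, 0, 0, 0.046, -1], [-0.15, 0.02, 0, 0, 0, 0.046, -1], [-0.15, -0.0, 0, 0, 0, 0.046, -1], [-0.15, -0.03, 0, 0, 0, 0.046, -1], [-0.15, -0.04, 0, 0, 0, 0.046, -1], [-0.14, -0.07, 0, 0, 0, 0.046, -1]] [ 0.5677 -0.1141]
```

Emit:
play_rows(
  plan=[
    [[-0.07,-0.23,0,0,0,-0.02,-1],[-0.11,-0.11,0,0,0,0,-1],[0,0,0,0,0,0,-1],[-0.12,0.09,0,0,0,0.046,-1],[-0.13,0.09,0,0,0,0.046,-1],[-0.14,0.06,0,0,0,0.046,-1],[-0.14,0.04,0,0,0,0.046,-1],[-0.15,0.02,0,0,0,0.046,-1],[-0.15,0,0,0,0,0.046,-1],[-0.15,-0.03,0,0,0,0.046,-1],[-0.15,-0.04,0,0,0,0.046,-1],[0,0,0,0,0,0,-1]],
  ],
)

```text
time_s: 18.1
position: [0.5724, -0.1088, 0.0584]
tcp_rot: [[0.932, 0.362, -0.005], [0.362, -0.932, 0.003], [-0.003, -0.004, -1.0]]
force: [-2.8, 4.3, 2.8]
opening: 0.006
```

```bash
python3 -c "
from h import *
rep();dot()
rows((.5743,-.1110),np.r_[111,111+8.3*np.arange(1,19)],[.0523]*18)"
```

```text
t18.10 [ 0.5724 -0.1088  0.0584] r54.9 phi113.1 yaw-in111.2 F [-2.8  4.3  2.8] Frad5.0 Ftan0.9 q [-22.  40.  95.   0.  45.  47.] op0.01
scene dot phi 176.4 peak 126 med 82 2nd (87, 70)
[[-0.12, -0.05, 0, 0, 0, 0.046, -1], [-0.13, -0.09, 0, 0, 0, 0.046, -1], [-0.11, -0.1, 0, 0, 0, 0.046, -1], [-0.1, -0.11, 0, 0, 0, 0.046, -1], [-0.08, -0.13, 0, 0, 0, 0.046, -1], [-0.06, -0.14, 0, 0, 0, 0.046, -1], [-0.04, -0.15, 0, 0, 0, 0.046, -1], [-0.01, -0.15, 0, 0, 0, 0.046, -1], [0.0, -0.15, 0, 0, 0, 0.046, -1], [0.03, -0.15, 0, 0, 0, 0.046, -1], [0.04, -0.14, 0, 0, 0, 0.046, -1], [0.07, -0.14, 0, 0, 0, 0.046, -1], [0.09, -0.12, 0, 0, 0, 0.046, -1], [0.1, -0.11, 0, 0, 0, 0.046, -1], [0.12, -0.1, 0, 0, 0, 0.046, -1], [0.13, -0.07, 0, 0, 0, 0.046, -1], [0.14, -0.06, 0, 0, 0, 0.046, -1], [0.15, -0.04, 0, 0, 0, 0.046, -1]] [ 0.5853 -0.211 ]
```

Emit:
play_rows(
  plan=[
    [[-0.12,-0.06,0,0,0,0.046,-1],[-0.13,-0.09,0,0,0,0.046,-1],[-0.11,-0.1,0,0,0,0.046,-1],[-0.1,-0.11,0,0,0,0.046,-1],[-0.08,-0.13,0,0,0,0.046,-1],[-0.06,-0.14,0,0,0,0.046,-1],[-0.04,-0.15,0,0,0,0.046,-1],[-0.01,-0.15,0,0,0,0.046,-1],[0.0,-0.15,0,0,0,0.046,-1],[0,0,0,0,0,0,-1]],
  ],
)

```text
time_s: 19.15
position: [0.5395, -0.165, 0.0583]
tcp_rot: [[-0.1, 0.995, -0.007], [0.995, 0.1, 0.001], [0.002, -0.007, -1.0]]
force: [-7.3, -2.4, 5.0]
opening: 0.003
```

```bash
python3 -c "
from h import *
rep();dot()"
```

```text
t19.15 [ 0.5395 -0.165   0.0583] r54.7 phi186.0 yaw-in185.7 F [-7.3 -2.4  5. ] Frad7.5 Ftan1.6 q [-28.  39.  98.  -0.  43. -34.] op0.00
scene dot phi 239.4 peak 224 med 82 2nd (103, 258)
```

Emit:
play_rows(
  plan=[
    [[0.02,-0.15,0,0,0,0.046,-1],[0.05,-0.15,0,0,0,0.046,-1],[0.07,-0.14,0,0,0,0.046,-1],[0.09,-0.12,0,0,0,0.046,-1],[0.11,-0.12,0,0,0,0.046,-1],[0.12,-0.1,0,0,0,0.046,-1],[0.13,-0.08,0,0,0,0.046,-1],[0.14,-0.06,0,0,0,0.046,-1],[0.15,-0.03,0,0,0,0.046,-1],[0,0,0,0,0,0,-1]],
  ],
)

```text
time_s: 20.2
position: [0.5884, -0.2139, 0.0588]
tcp_rot: [[-0.985, 0.172, 0.003], [0.172, 0.985, -0.003], [-0.003, -0.002, -1.0]]
force: [0.6, -4.3, -1.6]
opening: 0.007
```

```bash
python3 -c "
from h import *
rep();dot()"
```

```text
t20.20 [ 0.5884 -0.2139  0.0588] r54.8 phi264.2 yaw-in260.1 F [ 0.6 -4.3 -1.6] Frad4.2 Ftan1.0 q [ -30.   42.   89.   -0.   48. -110.] op0.01
scene dot phi 312.4 peak 218 med 80 2nd (106, 114)
```

```bash
python3 -c "
from h import *
rows((.5884,-.2137),np.r_[264,264,255.5,247,238.5,230,230,230,230,238,246,254],[.069]*5+[.059,.0525,.0525]+[.0523]*3)"
```

```text
[[-0.03, -0.28, 0, 0, 0, 0.0, -1], [-0.21, 0.03, 0, 0, 0, -0.047, -1], [-0.19, 0.07, 0, 0, 0, -0.047, -1], [-0.18, 0.09, 0, 0, 0, -0.047, -1], [-0.17, 0.12, 0, 0, 0, -0.047, -1], [0.13, 0.15, 0, 0, 0, 0.0, -1], [0.09, 0.1, 0, 0, 0, 0.0, -1], [-0.0, 0.0, 0, 0, 0, 0.0, -1], [0.12, -0.08, 0, 0, 0, 0.044, -1], [0.12, -0.07, 0, 0, 0, 0.044, -1], [0.14, -0.05, 0, 0, 0, 0.044, -1]] [ 0.5794 -0.2097]
```

Emit:
play_rows(
  plan=[
    [[-0.03,-0.28,0,0,0,0.0,-1],[-0.21,0.03,0,0,0,-0.04,-1],[-0.19,0.07,0,0,0,-0.04,-1],[-0.18,0.09,0,0,0,-0.04,-1],[-0.17,0.12,0,0,0,-0.047,-1],[0.13,0.15,0,0,0,0.0,-1],[0.09,0.1,0,0,0,0.0,-1],[0,0,0,0,0,0,-1],[0,0,0,0,0,0,-1]],
  ],
)

```text
time_s: 21.15
position: [0.5573, -0.1998, 0.0586]
tcp_rot: [[-0.771, 0.637, -0.004], [0.637, 0.771, -0.003], [0.002, -0.005, -1.0]]
force: [-7.9, -6.4, 2.9]
opening: 0.007
```

```bash
python3 -c "
from h import *
rep();dot()"
```

```text
t21.15 [ 0.5573 -0.1998  0.0586] r54.6 phi227.9 yaw-in230.4 F [-7.9 -6.4  2.9] Frad10.0 Ftan-1.6 q [-30.  41.  94.  -0.  46. -81.] op0.01
scene dot phi 312.4 peak 218 med 81 2nd (157, 132)
```

Emit:
play_rows(
  plan=[
    [[0.11,-0.09,0,0,0,0.044,-1],[0.12,-0.08,0,0,0,0.044,-1],[0.13,-0.06,0,0,0,0.04,-1],[0,0,0,0,0,0,-1],[0,0,0,0,0,0,-1]],
  ],
)

```text
time_s: 21.7
position: [0.5785, -0.2115, 0.0588]
tcp_rot: [[-0.957, 0.29, 0.003], [0.29, 0.957, -0.004], [-0.004, -0.003, -1.0]]
force: [0.3, -5.2, -1.7]
opening: 0.003
```

```bash
python3 -c "
from h import *
rep();dot()"
```

```text
t21.70 [ 0.5785 -0.2115  0.0588] r54.4 phi253.6 yaw-in253.2 F [ 0.3 -5.2 -1.7] Frad4.9 Ftan1.8 q [ -30.   42.   91.   -0.   47. -103.] op0.00
scene dot phi 339.5 peak 215 med 80 2nd (105, 124)
```

Emit:
play_rows(
  plan=[
    [[-0.1,-0.3,0,0,0,0,-1],[-0.1,-0.3,0,0,0,0,-1],[0,0,0.5,0,0,0,-1],[0,0,0.7,0,0,0,-1],[0,0,0.7,0,0,0,-1],[-0.3,-0.7,0.3,0,0,0,-1],[-0.3,-0.7,0,0,0,0,-1],[-0.3,-0.7,0,0,0,0,-1],[-0.3,-0.7,0,0,0,0,-1],[-0.3,-0.7,0,0,0,0,-1],[0,0,0,0,0,0,-1],[0,0,0,0,0,0,-1]],
  ],
)

```text
time_s: 22.95
position: [0.4905, -0.4156, 0.1683]
tcp_rot: [[-0.956, 0.292, -0.0], [0.292, 0.956, 0.001], [0.0, 0.001, -1.0]]
force: [0.1, -0.4, -0.3]
opening: 0.005
```

```bash
python3 -c "
from h import *
rep();dot();dot('top');crop('pics/c4.png');save('top','pics/t4.png')"
```

```text
t22.95 [ 0.4905 -0.4156  0.1683] r276.3 phi248.0 yaw-in253.0 F [ 0.1 -0.4 -0.3] Frad0.3 Ftan0.2 q [ -50.   35.   82.    0.   63. -123.] op0.01
scene dot phi 339.1 peak 221 med 84 2nd (176, 134)
top dot phi 340.3 peak 200 med 116 2nd (119, 0)
```

View pics/c4.png

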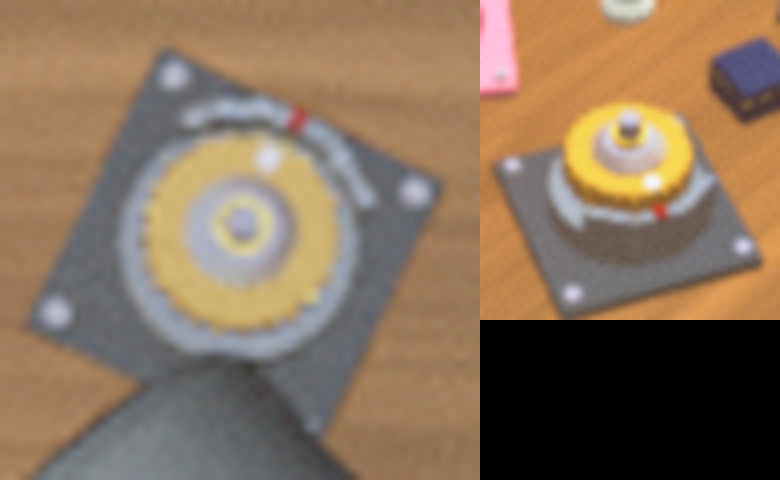

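View pics/t4.png

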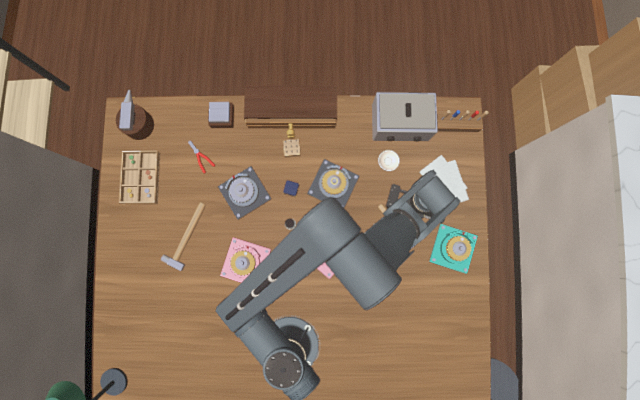

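The crop shows the dot at (268,158), just anticlockwise of the red pointer at (298,118). The band is still round the peg, and nothing on the bench has moved. The arm is clear, so I'm handing in.

```bash
python3 -c "
from rig import *
print(hand_in())"
```

```text
the job is handed in; nothing more can be done
None
```

The brass collar now stands with its white dot about 6° past the red pointer, at the second pass and inside the 20° tolerance. The job was handed in at about 23 s of the 72 s allowed. Handing in gives no verdict, so this rests on my own checks.

**How it was done:** I used the closed fingertip against the knurled rim, pressing with about 5–10 N. Three long anticlockwise strokes and one short one did it. The finger slipped once, losing about 17° in the second stroke, and I made that up.

**Last checks:**
- **Dot:** the two cameras put it at 339.1° and 340.3°, with the pointer at about 334°. Tracked stroke by stroke from its start at about 1.2 rad, the collar is at roughly 12.67 rad. It went above 6.6 rad on the way.
- **Gold band:** it still lies round its peg in both views.
- **Steel collar and loose things:** I saw no movement by eye, but the brush and part of the bench were hidden under the arm in the last picture.
- **Arm:** it is clear of everything, and the force reading was near zero.

**Disagreements:** the two cameras differ by up to about 2.5° on the dot. When the arm hid the dot, a few mid-stroke readings were useless; I ignored those.

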